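# Reset the stay of the drying box door

### The job

The door of the small drying box is held ajar by a flat stay bar, whose long slot rattles loosely about the pin on the roof. Take the stay by its knob, lift it off the pin, swing the door wider with it and drop the round hole nearest the knob over the pin, fully home so that the bar lies flat on its rest; then let go. The pin may be clamped anywhere along its short track, so feel for it with the bar: do not press hard on pin or rest, and leave the things round about where they are.

Things in the scene. Friction and masses are not known exactly. Their poses are not given: they have to be found in the camera images.
- drying_box: White box, 200 x 260 x 140 mm (depth x, width y, height z), fixed on the bench, a beaker inside; origin: middle of its underside; x to its back, y to its left seen from the front, z up. Its door hangs at the front (-x side). The rest plate and pin are on its roof.
- rest_centre (a point): Middle of the steel rest plate's top (62 x 44 mm, 146 mm above the bench); at (-68, -7) mm in the box's frame. From it stands the pin: steel, 8 mm thick, 11 mm high, flat-topped. The pin is clamped on a track along the box's x, anywhere within 9 mm either side of this point, different each time and not measured; it does not shift under load. Box axes.
- hinge_top (a point): On the door's upright hinge line, level with the rest's top; at (-108, 120) mm in the box's frame. With the door at t rad from shut the stay's pivot is at (-108 - 140 sin t, 120 - 140 cos t) mm in the box's frame.
- door (a joint): Door hinge, rad: 0 as found, 0.436 from shut (t = 0.436 + value); grows as it opens towards the robot, stops at 0.9. Framed clear panel, 238 mm wide, 118 mm high. Light friction (0.05 N m) keeps it where it is left. With the pin in the wanted hole the value is about 0.38 to 0.55, more the nearer the pin is to the robot.
- stay: Flat steel bar, 221 x 24 x 5 mm, 0.14 kg; swings and tips freely on the door about its origin, the pivot (at the underside); x along the bar, z up. Along x: slot 29 x 10 mm centred at 99 mm; round holes of 10 mm at 130 and 155 mm; knob at 195 mm. Found flat on the rest, along the box's x, the pin anywhere in the slot. It bends if it bears on pin or box with over 20 N.
- stay_slot (a point): Middle of the slot, at the bar's underside; it is 146 mm above the bench when the bar lies flat and must rise more than 11 mm to clear the pin.
- stay_end_hole (a point): Middle of the wanted round hole, the one nearest the knob, at the bar's underside; axes of the bar.
- stay_knob (a point): On the axis of the knob, where to grip: 26 mm above the bar's top face and 31 mm above its underside. The knob is an upright black cylinder, 16 mm thick, standing 36 mm over the bar, with a 22 mm collar on its lowest 3 mm.
- timer: White timer, 62 x 64 x 19 mm, on the left rear of the box's roof; origin: middle of its underside. Leave alone.
- tape_roll: Roll of tape, 67 x 67 x 19 mm, on the bench left of the box; origin: middle of its underside. Leave alone.
- marker_black: Black marker, 12 x 136 x 14 mm, on the bench right of the box; origin: middle of its underside. Leave alone.
- ink_bottle: Small bottle with a blue cap, 42 x 42 x 77 mm, on the bench right of the box; origin: middle of its underside. Leave alone.

How it is judged:
On the way, in this order (a step that is already met when the one before it is completed fails the run):
1. the stay is lifted clear of the pin (its slot more than 11 mm above the rest) (z of stay_slot in the frame of drying_box above 0.1575 m), for 0.1 s.
2. the round hole nearest the knob is down over the pin, the bar flat on the rest (x of stay_end_hole in the frame of drying_box between -0.08116 and -0.05516 m and y of stay_end_hole in the frame of drying_box between -0.010885 and -0.002885 m and z of stay_end_hole in the frame of drying_box below 0.148 m and angle between stay's own z axis and vertical below 0.03 rad), for 0.2 s.
At the end, for the whole second after the job is handed in: The stay's round hole nearest the knob is over the pin, within 13 mm of the rest's centre along the box's x (wherever the pin is clamped) and 4 mm across, its underside within 2 mm of the rest, the bar level to 0.03 rad and still (all of step 2 and linear speed of stay below 0.02 m/s); the robot touches nothing.
It fails at once if the stay bears on the pin, rest or box with 20 N or more (contact force between stay and drying_box above 20 N).
It fails at once if the timer, tape roll, marker or ink bottle is moved more than 15 mm (distance of any of timer, tape_roll, marker_black, ink_bottle from where it was at the start of the episode above 0.015 m).
It also fails if it takes over 56 s, if anything falls off the work surface, if the arm or the gripper's body presses on something with over 40 N, if the wrist force passes 120 N, or if a joint passes its speed limit or range.

### The arm

A 7-joint arm with a two-finger parallel gripper is mounted at the origin on a cart in front of the work surface, level with it; the furniture and walls round the work are solid. World frame = base frame: x ahead of the robot, y to its left, z up, the work surface at z = 0. Lengths are in m, angles in rad, forces in N, time in s.
With the tool pointing down it reaches from about 0.35 to 0.9 m from the base axis. Payload 8.1 kg.
Tool frame: the origin (TCP) lies at the very end of the fingers, on their centre line; the grasp point (between the pads) lies 19 mm behind it (arm.tcp_to_grasp is the z of the grasp point in the tool frame, in m); z points along the fingers, y is the line along which they close (so a half turn about z gives the same grasp; the last joint's range is limited). The gripper opens to 92 mm and grips with 3 to 60 N. Pads are 19 mm wide; open, the fingers measure 130 mm over their backs; the gripper's body (75 mm by 190 mm) begins 47 mm behind the grasp point.
Start: joints at [1.244, 0.434, 0.025, 1.573, -0.012, 1.134, -0.075], TCP at [0.139, -0.609, 0.188] pointing down, gripper open.
Joint ranges: [-2.62, 2.62], [-0.44, 2.09], [-1.27, 1.32], [0.08, 2.57], [-1.32, 4.46], [0.12, 2], [-2.74, 2.74]. Speed limits (rad/s): [2.22, 2.22, 3.01, 3.01, 3.14, 3.14, 3.14].

### API

Orientations are given as a rotation vector (axis times angle).
In Python, from cell import readout, vision, sign_off, arm gives the robot as it stands. The module is installed in compiled form; this text tells all that it offers.
- The arm moves only by the shell command python3 -m creep 'ROWS' [FORCE]. ROWS is JSON, a list of rows, each a list of 5 numbers: the shift along the tool's x, y, z in units of 4 cm (1.0 is 4 cm), then the turn about the tool's z in units of 4 degrees (1.0 is 4 degrees), then the opening, from 0 (shut) to 1 (fully open). A call has 1 to 12 rows; each row shifts and turns the commanded pose from where the row before left it, along the tool's axes as they then stand; what a row does not reach is not made up. A row lasts 1/8 s, in which the tool goes at most 62.5 mm and 10.7 degrees, less where a joint would pass 70% of its speed; a pose out of reach is approached as far as the arm can. A call with a number of a shift or a turn outside -1 to 1 is refused whole. A call with a gripper value outside its range is refused whole. The fingers move at their own pace and stop on an object; FORCE is the grip in N (left out, the last holds). Time passes only in rows, so rows that do not move let the fingers close. It gives the time, the measured TCP pose, the force, the opening and the grip force at its end, in the units of the state.
- readout.observe(): the state, without advancing time (a new reading comes with each control period).
- vision.get_image(name): name is "side" or "top"; returns a dict with "pixels" (400x640x3 uint8, blue, green, red), "z_map" (400x640 float32, m along the optical axis (not along the pixel's ray), 0 where there is no reading), "camera_matrix" (3x3 intrinsics, pixels), "k1" (the pictures are not rectified: a ray, as slopes to the right and down, at radius r is drawn at 1 + k1 r^2 times it, then the intrinsics apply), "position" and "rotation" of the camera in the world. Camera axes: x right, y up, looking along -z (the intrinsics and any distortion apply to the point x, -y, -z); pixel columns grow to the right and rows downward; lengths in m; the calibration is good to about 2 mm. A picture is of the moment at which its call begins.
- sign_off(): hands the job in; it is judged then, once.
The state is a dict: "clock": time; "joints": joint angles; "dq": joint speeds; "joint_efforts": joint torques, N m; "position": TCP position; "ee_rot": TCP orientation; "force": force on the tool from outside, world axes, zero at the start; "ft_torque": the same for the moment, N m; "width": opening from 0.0 (shut) to 1.0 (fully open); "gripper_force": force on a finger pad.
Only numpy, scipy, OpenCV 4.12 (cv2) and the standard library are available. Lean on these libraries where they do the work, as an engineer would, in place of code of your own. Each camera call takes 0.05 s, during which the arm holds its last target. There are 200 camera calls.

## Working session

There is one attempt and no reset: what is moved stays moved. The work goes in short steps, Python scripts to look and compute and a shell command to move; the robot and the scene stay as the last step left them, time stands still between calls to the robot, and variables do not carry over. Pictures are saved under pics/ and viewed, at most 10 in all, crops included, and the job is handed in when it is done.

```bash
mkdir -p pics
cat > h.py <<'E'
import numpy as np, cv2
from cell import readout, vision, sign_off, arm
from scipy.spatial.transform import Rotation as R
def rot(c):
    r=np.array(c["rotation"],float)
    return r if r.shape==(3,3) else R.from_rotvec(r).as_matrix() if r.size==3 else R.from_quat(r).as_matrix()
def ray(c,u,v):
    K=np.array(c["camera_matrix"]); k=c["k1"]
    d=cv2.undistortPoints(np.array([[[u,v]]],float),K,np.array([k,0,0,0,0.]))[0,0]
    w=rot(c)@np.array([d[0],-d[1],-1.]); return np.array(c["position"]),w
def onplane(c,u,v,z):
    p,w=ray(c,u,v); return p+w*(z-p[2])/w[2]
def bydepth(c,u,v):
    p,w=ray(c,u,v); return p+w*c["z_map"][int(round(v)),int(round(u))]
def proj(c,P):
    q=rot(c).T@(np.array(P)-np.array(c["position"])); x=q[0]/-q[2]; y=-q[1]/-q[2]
    f=1+c["k1"]*(x*x+y*y); K=np.array(c["camera_matrix"]); return K[0,0]*x*f+K[0,2],K[1,1]*y*f+K[1,2]
E
python3 - <<'E'
from h import *
for n in("top","side"):
    c=vision.get_image(n); cv2.imwrite(f"pics/{n}0.png",c["pixels"]); np.savez(f"{n}0.npz",**c)
    print(n,c["position"],np.array(c["rotation"]),c["camera_matrix"],c["k1"])
s=readout.observe(); print(s); print(arm.tcp_to_grasp)
print(R.from_rotvec(s["ee_rot"]).as_matrix())
E
```

```text
top [0.47689797 0.05773313 0.98441232] [ 0.05279188 -0.08029314 -1.58535272] [[395.16363003   0.         316.39326734]
 [  0.         395.16363003 205.89945155]
 [  0.           0.           1.        ]] 0.005740398051957805
side [ 0.47670132 -0.6321192   0.64917367] [ 0.9204761  -0.05647517 -0.10848224] [[385.34470653   0.         317.26076814]
 [  0.         385.34470653 194.43408095]
 [  0.           0.           1.        ]] -0.07902652260498319
{'clock': 0.1, 'joints': array([ 1.2444018 ,  0.43511655,  0.02496699,  1.57399497, -0.01156355,
        1.13395137, -0.07506604]), 'dq': array([-7.77905673e-05, -3.20448306e-04, -1.53639690e-03, -2.59036206e-03,
        3.46796628e-03,  1.47448632e-03,  2.59392568e-04]), 'joint_efforts': array([ 2.83737201e-03, -6.69131541e+01,  9.88288634e-01, -3.15148330e+01,
       -6.03514141e-02,  3.74320219e-02,  7.22217123e-05]), 'position': array([ 0.13853551, -0.60895544,  0.18715054]), 'ee_rot': array([-3.12066331e+00, -3.50636468e-01,  4.66954404e-04]), 'force': array([-0.50697055,  0.44814375,  1.15623929]), 'ft_torque': array([ 0.05391759,  0.00344148, -0.03639293]), 'gripper_force': 0.0, 'width': 0.9994818330658897}
-0.0188
[[ 9.75065400e-01  2.21917264e-01 -4.39841263e-04]
 [ 2.21917649e-01 -9.75064609e-01  1.25111942e-03]
 [-1.51228650e-04 -1.31753180e-03 -9.99999121e-01]]
```

View pics/top0.png

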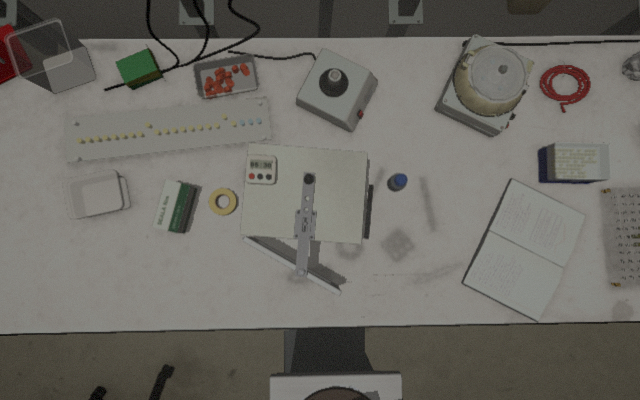

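View pics/side0.png

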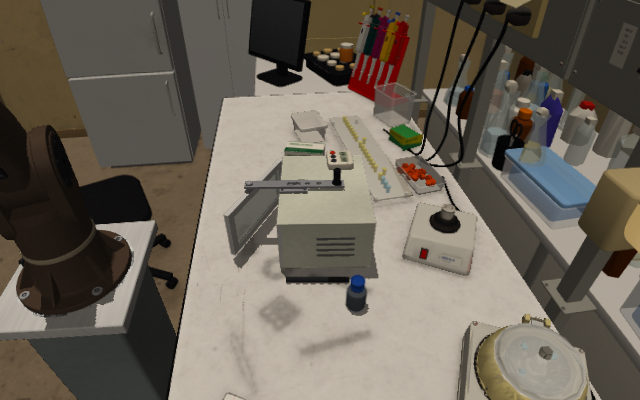

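The top view shows the box roof at about cols 241-369, rows 143-243, with the knob at (309,178), the pivot near (302,270) and the rest plate near (306,222). The side view shows the knob at (337,176), the door open on the left and the ink bottle at (356,293). Next I'll measure the roof by depth mask and the knob in both views.

Run:
```python
from h import *
t=dict(np.load("top0.npz")); s=dict(np.load("side0.npz"))
v,u=np.mgrid[120:330,220:400]
P=np.array([bydepth(t,a,b) for a,b in zip(u.ravel(),v.ravel())]).reshape(u.shape+(3,))
m=((abs(P[...,2]-.14)<.008)).astype(np.uint8)
m=cv2.morphologyEx(m,cv2.MORPH_CLOSE,np.ones((25,25)));m=cv2.morphologyEx(m,cv2.MORPH_OPEN,np.ones((25,25)))
cs,_=cv2.findContours(m,0,2);c=max(cs,key=cv2.contourArea)[:,0]
W=np.array([onplane(t,a+220,b+120,.14)[:2] for a,b in c],np.float32)
r=cv2.minAreaRect(W);print("roof",r);print(cv2.boxPoints(r)); print("medz",np.median(P[...,2][m>0]))
def dark(c,x0,x1,y0,y1,th):
    g=c["pixels"][y0:y1,x0:x1].max(2); m=(g<th).astype(np.uint8)
    n,l,st,ce=cv2.connectedComponentsWithStats(m)
    for i in range(1,n):
        if st[i,4]>15: print(st[i]+[x0,y0,0,0,0],ce[i]+[x0,y0])
dark(t,290,330,165,195,60); dark(s,320,350,160,195,50)
print("knob top", onplane(t,309,178,.187), "pivot",onplane(t,302,270,.151))
g=t["pixels"]
cv2.imwrite("pics/c1.png",cv2.resize(g[140:300,235:380],None,fx=5,fy=3.7*1,interpolation=2)[:600])
```

```text
roof ((0.5593757629394531, 0.06937941908836365), (0.26350587606430054, 0.2358352094888687), 88.47379302978516)
[[ 0.43799087 -0.05918613]
 [ 0.6737424  -0.06546742]
 [ 0.6807606   0.19794497]
 [ 0.4450091   0.20422626]]
medz 0.14122724181382973
[304 174  10  10  77] [308.48051948 178.67532468]
[332 168   9  18 118] [336.46610169 176.97457627]
knob top [0.60162614 0.05736697 0.187     ] pivot [0.41365502 0.07481164 0.151     ]
```

View pics/c1.png

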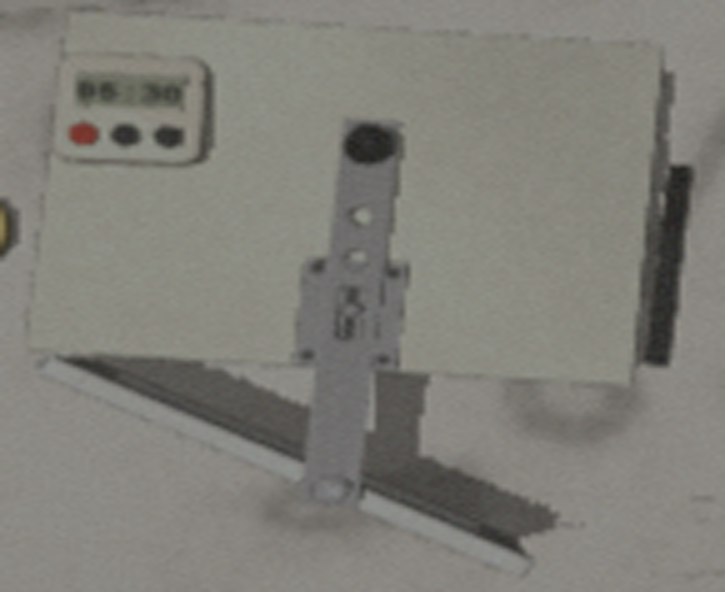

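The crop shows the roof corners at crop pixels (70,12), (660,45), (30,345) and (632,383). The knob is at (369,142), the holes at (362,216) and (358,257), the rest plate centre at (352,313) and the pivot at (330,490).

Run:
```python
from h import *
t=dict(np.load("top0.npz")); s=dict(np.load("side0.npz"))
f=lambda a,b,z: onplane(t,235+a/5,140+b/3.7,z)[:2]
C=[f(70,12,.14),f(660,45,.14),f(30,345,.14),f(632,383,.14)]
print(C); a=[C[0]-C[1],C[2]-C[3]];print("lens",[np.linalg.norm(x) for x in a],np.linalg.norm(C[0]-C[2]),np.linalg.norm(C[1]-C[3]))
yaw=[np.arctan2(-x[0],x[1]) for x in a]+[np.arctan2(*(C[i]-C[i+2])[::-1]) for i in(0,1)];print("yaw",yaw,"ctr",np.mean(C,0))
k=f(369,142,.187);h=f(362,216,.151);h2=f(358,257,.151);p=f(330,490,.151);r=f(352,313,.146)
print("knob",k,"h155",h,"h130",h2,"piv",p,"rest",r)
print("barlen",np.linalg.norm(k-p),np.linalg.norm(h-p),np.linalg.norm(h2-p),"ang",np.arctan2(*(k-p)[::-1]))
# triangulate knob
p1,w1=ray(t,308.5,178.7);p2,w2=ray(s,336.5,176)
L=np.linalg.lstsq(np.c_[w1,-w2],p2-p1,rcond=None)[0];print("tri",p1+w1*L[0],p2+w2*L[1])
```

```text
[array([0.68678425, 0.18621132]), array([ 0.66395038, -0.06956511]), array([0.49243379, 0.203556  ]), array([ 0.46646961, -0.0522333 ])]
lens [np.float64(0.2567936292198531), np.float64(0.2571036818047761)] 0.19512287354785288 0.19823987697360337
yaw [np.float64(-0.0890367131470027), np.float64(-0.10115967403801195), np.float64(-0.08900853576942976), np.float64(-0.08754025234734386)] ctr [0.57740951 0.06699223]
knob [0.60085374 0.05778572] h155 [0.56370101 0.06138486] h130 [0.54017595 0.06341542] piv [0.40867217 0.07696193] rest [0.50841894 0.0664508 ]
barlen 0.19313591306128655 0.155809452366388 0.13219966796928134 ang -0.09945256326283276
tri [0.60301855 0.05842166 0.16877822] [0.60234851 0.05847151 0.16867465]
```

```bash
python3 -m creep '[[0,0,-0.47,0.77,0.5],[0,0,-0.47,0.77,0.5],[0,0,-0.47,0.77,0.5],[0,0,-0.47,0.77,0.5],[0,0,-0.47,0.77,0.5],[0,0,-0.47,0.77,0.5]]' 15
python3 -m creep '[[0.3,-0.5,0,0,0.5],[0.55,-1,0,0,0.5],[0.55,-1,0,0,0.5],[0.55,-1,0,0,0.5],[0.55,-1,0,0,0.5],[0.55,-1,0,0,0.5],[0.55,-1,0,0,0.5],[0.55,-1,0,0,0.5],[0.55,-1,0,0,0.5],[0.55,-1,0,0,0.5],[0.3,-0.5,0,0,0.5],[0,0,0,0,0.5]]'
```

```text
clock: 0.85
position: [0.1386, -0.6091, 0.3008]
ee_rot: [-3.137, 0.158, 0.001]
force: [0.2, -0.4, -0.5]
width: 0.5
gripper_force: 0.0
clock: 2.35
position: [0.3998, -0.2316, 0.3004]
ee_rot: [-3.137, 0.149, 0.001]
force: [-0.4, 0.2, -0.0]
width: 0.5
gripper_force: 0.0
```

```bash
python3 -m creep '[[0.25,-0.44,0,0,0.5],[0.5,-0.87,0,0,0.5],[0.5,-0.87,0,0,0.5],[0.5,-0.87,0,0,0.5],[0.5,-0.87,0,0,0.5],[0.5,-0.87,0.4,0,0.5],[0.5,-0.87,0.4,0,0.5],[0.5,-0.87,0.4,0,0.5],[0.5,-0.87,0.4,0,0.5],[0.12,-0.29,0.3,0,0.5],[0,0,0,0,0.5]]'
python3 - <<'E'
from h import *
s=vision.get_image("side");o=readout.observe();print(o["position"],R.from_rotvec(o["ee_rot"]).as_matrix()[:,0])
for P in ([.603,.0578,.187],o["position"],[.603,.0578,.151]): print(proj(s,P))
cv2.imwrite("pics/s1.png",cv2.resize(s["pixels"][80:240,230:430],None,fx=4,fy=3.7,interpolation=2)[:600])
E
```

```text
clock: 3.72
position: [0.6026, 0.0547, 0.2233]
ee_rot: [3.137, -0.155, -0.004]
force: [-0.7, -0.2, 0.4]
width: 0.501
gripper_force: 0.0
[0.60289349 0.05382996 0.22421691] [ 0.99500663 -0.09980188 -0.00118036]
(np.float64(337.11513543775294), np.float64(169.1968277162939))
(np.float64(337.9441305071323), np.float64(155.48083859136005))
(np.float64(336.5809403115284), np.float64(182.69385045261092))
```

View pics/s1.png

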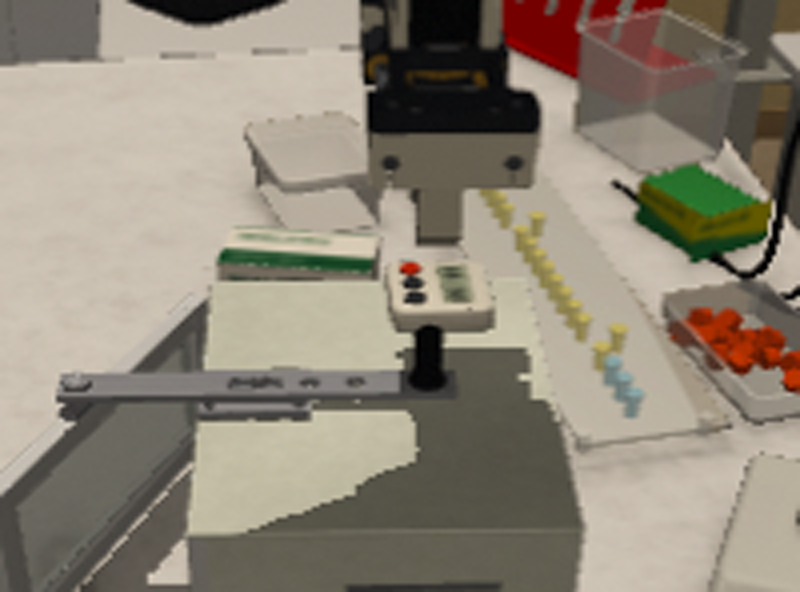

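The knob sits directly below the tool: knob top at px (337,169), bar lying along row 183. The fingertip appears at px (340,145), higher than my projection of the TCP at row 155, so I'll check it with depth.

Run:
```python
from h import *
s=vision.get_image("side")
for v in range(124,162,2): print(v, bydepth(s,339,v).round(3), s["pixels"][v,339], bydepth(s,336,v).round(3))
t=vision.get_image("top")
print(readout.observe()["position"],[proj(s,[.6,y,.224]) for y in(.02,.09)])
cv2.imwrite("pics/t1.png",cv2.resize(t["pixels"][130:290,235:395],None,fx=3.7,fy=3.7,interpolation=2))
```

```text
124 [ 0.587 -0.033  0.342] [ 81  94 102] [ 0.582 -0.031  0.342]
126 [ 0.587 -0.032  0.338] [ 80  95 102] [ 0.582 -0.03   0.337]
128 [ 0.587 -0.033  0.334] [ 80  95 102] [ 0.582 -0.033  0.335]
130 [ 0.587 -0.031  0.33 ] [ 80  95 103] [ 0.582 -0.031  0.33 ]
132 [0.595 0.011 0.303] [77 92 99] [0.59  0.014 0.302]
134 [0.596 0.013 0.297] [ 77  92 100] [0.59  0.014 0.297]
136 [0.596 0.013 0.293] [76 91 99] [0.59  0.013 0.293]
138 [0.596 0.013 0.289] [ 77  93 100] [0.59  0.014 0.289]
140 [0.596 0.013 0.284] [77 92 99] [0.59  0.012 0.285]
142 [0.597 0.015 0.279] [78 93 99] [0.591 0.016 0.279]
144 [0.597 0.017 0.273] [50 59 64] [0.591 0.017 0.273]
146 [0.683 0.474 0.001] [126 139 149] [0.672 0.474 0.001]
148 [ 0.681  0.463 -0.   ] [155 169 179] [0.67  0.461 0.001]
150 [0.678 0.447 0.002] [148 165 177] [ 0.669  0.453 -0.001]
152 [0.628 0.18  0.156] [115 141 143] [0.621 0.182 0.155]
154 [0.627 0.173 0.155] [134 157 165] [0.62  0.173 0.155]
156 [0.625 0.16  0.157] [158 183 193] [0.618 0.161 0.157]
158 [0.623 0.15  0.157] [165 190 201] [0.617 0.153 0.156]
160 [0.622 0.142 0.157] [169 193 206] [0.614 0.138 0.16 ]
[0.60333727 0.05349242 0.22528494] [(np.float64(339.20399751384457), np.float64(164.2869851442335)), (np.float64(333.96908806261456), np.float64(147.0324380849646))]
```

View pics/t1.png

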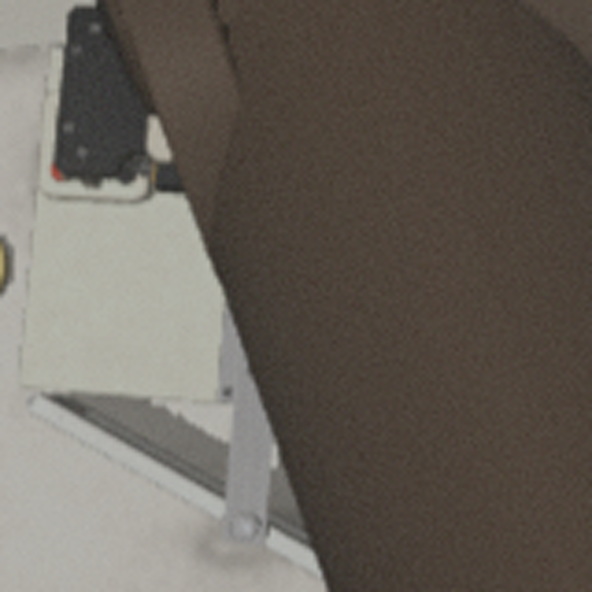

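The top view is blocked by the arm; it only shows the pivot and the door. The side depth puts the visible fingertip at z≈0.27 while the readout says 0.224. I'll descend 40 mm, which is safe under either reading, and compare again.

```bash
python3 -m creep '[[0,-0.04,0.2,0,0.5],[0,-0.04,0.4,0,0.5],[0,0,0.3,0,0.5],[0,0,0.1,0,0.5],[0,0,0,0,0.5]]'
python3 - <<'E'
from h import *
s=vision.get_image("side");print(readout.observe()["position"])
g=s["pixels"];z=s["z_map"]
for v in range(140,172,2):
    xs=[(u,bydepth(s,u,v)) for u in range(322,362)]
    f=[(u,p) for u,p in xs if -.1<p[1]<.1 and p[2]>.15]
    if f: print(v,f[0][0],f[-1][0],f[0][1].round(3),f[-1][1].round(3))
cv2.imwrite("pics/s2.png",cv2.resize(g[120:200,290:390],None,fx=6,fy=6,interpolation=2))
E
```

```text
clock: 4.5
position: [0.6035, 0.0587, 0.1842]
ee_rot: [3.138, -0.155, -0.001]
force: [0.1, 0.1, 0.2]
width: 0.5
gripper_force: 0.0
[0.6037801  0.05878562 0.18464764]
140 322 361 [ 0.558 -0.025  0.308] [ 0.629 -0.031  0.307]
142 322 361 [ 0.558 -0.025  0.304] [ 0.628 -0.033  0.304]
144 322 361 [ 0.558 -0.025  0.299] [ 0.629 -0.03   0.298]
146 322 361 [ 0.558 -0.025  0.295] [ 0.63  -0.03   0.294]
148 322 361 [ 0.558 -0.024  0.291] [ 0.629 -0.033  0.291]
150 334 344 [0.588 0.017 0.26 ] [0.607 0.014 0.26 ]
152 334 344 [0.588 0.017 0.255] [0.608 0.015 0.255]
154 334 344 [0.588 0.018 0.251] [0.608 0.016 0.25 ]
156 334 344 [0.589 0.019 0.245] [0.608 0.016 0.245]
158 334 344 [0.589 0.021 0.239] [0.609 0.016 0.241]
160 334 344 [0.589 0.021 0.234] [0.61  0.02  0.233]
168 335 339 [0.599 0.061 0.188] [0.608 0.062 0.187]
170 334 340 [0.596 0.054 0.188] [0.609 0.054 0.187]
```

View pics/s2.png

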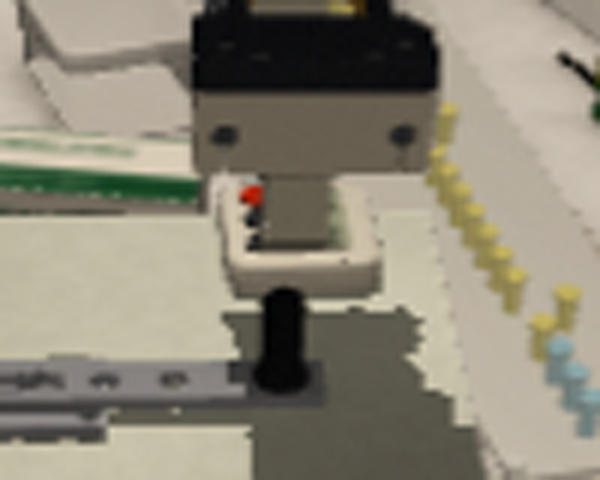

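Picture: knob top at crop (285,290), fingertip at (295,248), so the finger is still clearly above the knob. Depth gives tip z≈0.231 against a readout of 0.184, so that's a steady 47 mm offset. I'll descend to readout 0.159 and close gently to see which is true. It does no harm if the tips are above the knob.

```bash
python3 -m creep '[[0,0,0.2,0,0.5],[0,0,0.2,0,0.5],[0,0,0.15,0,0.5],[0,0,0.1,0,0.5],[0,0,0,0,0.5]]' 6
python3 -m creep '[[0,0,0,0,0.1],[0,0,0,0,0.1],[0,0,0,0,0.1],[0,0,0,0,0.1]]' 6
```

```text
clock: 5.18
position: [0.6035, 0.0587, 0.1582]
ee_rot: [3.138, -0.155, -0.001]
force: [-0.6, 0.3, -0.1]
width: 0.496
gripper_force: 0.0
clock: 5.68
position: [0.6037, 0.0587, 0.1587]
ee_rot: [3.138, -0.155, 0.0]
force: [-0.5, 0.3, 0.9]
width: 0.123
gripper_force: 0.0
```

The fingers closed past the knob's width without force, so vision is right: the true tip is ≈47 mm above the readout. I'll open and go down to readout ≈0.112.

```bash
python3 -m creep '[[0,0,0,0,0.5],[0,0,0,0,0.5],[0,0,0,0,0.5],[0,0,0,0,0.5],[0,0,0.2,0,0.5],[0,0,0.25,0,0.5],[0,0,0.2,0,0.5],[0,0,0,0,0.5]]' 6
python3 - <<'E'
from h import *
s=vision.get_image("side");o=readout.observe();print(o["position"],o["force"],o["width"])
for v in range(158,182,2):
    f=[(u,p) for u,p in((u,bydepth(s,u,v)) for u in range(322,362)) if -.1<p[1]<.1 and p[2]>.145]
    if f: print(v,f[0][0],f[-1][0],f[0][1].round(3),f[-1][1].round(3))
E
```

```text
clock: 6.68
position: [0.603, 0.0586, 0.1315]
ee_rot: [3.137, -0.155, -0.003]
force: [0.6, 0.5, 0.6]
width: 0.501
gripper_force: 0.0
[0.60339709 0.05870993 0.13213017] [ 0.27517695  0.07853407 -0.07489099] 0.49927965590931966
158 322 360 [ 0.558 -0.029  0.272] [ 0.628 -0.038  0.273]
160 322 361 [ 0.558 -0.03   0.269] [ 0.629 -0.04   0.27 ]
162 322 360 [ 0.558 -0.032  0.265] [ 0.628 -0.04   0.265]
164 322 360 [ 0.558 -0.03   0.259] [ 0.63  -0.032  0.256]
166 322 360 [ 0.559 -0.024  0.251] [ 0.631 -0.031  0.251]
168 322 359 [ 0.559 -0.025  0.247] [ 0.629 -0.032  0.247]
170 322 359 [ 0.559 -0.024  0.242] [ 0.629 -0.033  0.243]
172 322 359 [ 0.559 -0.025  0.238] [ 0.63  -0.029  0.236]
174 333 343 [0.587 0.018 0.202] [0.609 0.018 0.201]
176 333 343 [0.588 0.02  0.196] [0.608 0.016 0.197]
178 333 343 [0.588 0.02  0.191] [0.608 0.016 0.192]
180 322 343 [0.572 0.072 0.151] [0.609 0.018 0.186]
```

```bash
python3 -m creep '[[0,0,0.15,0,0.5],[0,0,0.15,0,0.5],[0,0,0.1,0,0.5],[0,0,0.08,0,0.5],[0,0,0,0,0.5]]' 15
python3 -m creep '[[0,0,0,0,0.3],[0,0,0,0,0.2],[0,0,0,0,0.1],[0,0,0,0,0.1],[0,0,0,0,0.1],[0,0,0,0,0.1]]' 15
```

```text
clock: 7.35
position: [0.6035, 0.0587, 0.1132]
ee_rot: [3.138, -0.155, -0.001]
force: [0.0, -0.6, -0.4]
width: 0.501
gripper_force: 0.0
clock: 8.1
position: [0.6038, 0.0587, 0.1135]
ee_rot: [3.138, -0.155, 0.0]
force: [-0.1, 0.1, 1.1]
width: 0.213
gripper_force: 15.0
```

The knob is gripped. Next I'll feel the slot end by pulling towards the robot, following the door's arc.

```bash
for i in 1; do python3 -m creep '[[-0.05,0.02,0,0.12,0.1],[-0.05,0.02,0,0.12,0.1],[0,0,0,0,0.1]]'; done
python3 -m creep '[[-0.05,0.02,0,0.12,0.1],[-0.05,0.02,0,0.12,0.1],[0,0,0,0,0.1]]'
```

```text
clock: 8.48
position: [0.5995, 0.0574, 0.1135]
ee_rot: [3.136, -0.182, 0.0]
force: [0.6, -0.6, 0.6]
width: 0.216
gripper_force: 15.0
clock: 8.85
position: [0.5952, 0.0564, 0.1135]
ee_rot: [3.135, -0.208, -0.0]
force: [1.4, -0.5, 1.6]
width: 0.213
gripper_force: 15.0
```

```bash
python3 -m creep '[[-0.04,0.017,0,0.1,0.1],[0,0,0,0,0.1]]'
python3 -m creep '[[-0.04,0.017,0,0.1,0.1],[0,0,0,0,0.1]]'
```

```text
clock: 9.1
position: [0.594, 0.056, 0.1135]
ee_rot: [-3.134, 0.219, -0.001]
force: [3.9, -0.1, 0.9]
width: 0.216
gripper_force: 15.0
clock: 9.35
position: [0.5937, 0.0559, 0.1138]
ee_rot: [-3.132, 0.23, -0.005]
force: [7.9, 0.4, -2.1]
width: 0.215
gripper_force: 15.0
```

```bash
python3 -c "
from h import *
for i in range(3):
  vision.get_image('side'); o=readout.observe(); print(o['position'],o['force'])"
```

```text
[0.5937576  0.05585133 0.11380315] [ 7.43689095 -1.34423101 -1.3430257 ]
[0.59374188 0.05585175 0.11378749] [ 9.12764779  0.16859972 -1.51621843]
[0.59376674 0.05586299 0.11379635] [ 8.79748095 -0.29987485 -2.20173641]
```

Contact with the slot end at tool x≈0.594 puts the pin at about +1 mm from the rest centre. I'll work out the target knob poses relative to this contact.

```bash
cat > plan.py <<'E'
from h import *
from scipy.optimize import brentq
yaw=-.095; K=np.array([.5942,.0560])
def conf(px,s,th=0):  # pin box x, bar station over pin -> door t, bar angle in box
    f=lambda t:np.hypot(px+.108+.14*np.sin(t),-.007-.12+.14*np.cos(t))-s*np.cos(th)
    t=brentq(f,.2,1.35); return t,np.arctan2(-.127+.14*np.cos(t),px+.108+.14*np.sin(t))
def knob(px,s,th=0,stn=None):
    t,a=conf(px,s,th); return t-.436,a,np.array([-.108-.14*np.sin(t),.12-.14*np.cos(t)])+(.195*np.cos(th)-.031*np.sin(th))*np.array([np.cos(a),np.sin(a)])
Rm=np.array([[np.cos(yaw),-np.sin(yaw)],[np.sin(yaw),np.cos(yaw)]])
if __name__=="__main__":
  for px in(-.070,-.067,-.064):
    d0,a0,k0=knob(px,.1095)
    print("pin",px,"contact door",d0,"yaw",a0+yaw)
    for s,th in((.1075,0),(.1075,.145),(.13,.145),(.155,.145),(.155,.09),(.155,.071),(.155,0)):
      d,a,k=knob(px,s,th); print(s,th,"door %.3f yaw %.3f"%(d,a+yaw),"tool xy",(K+Rm@(k-k0)).round(4),"dz",round(.195*np.sin(th)+.031*np.cos(th)-.031,4))
E
python3 plan.py
```

```text
pin -0.07 contact door 0.09840217066214801 yaw -0.15457625661892493
0.1075 0 door 0.082 yaw -0.145 tool xy [0.5963 0.0565] dz 0.0
0.1075 0.145 door 0.073 yaw -0.140 tool xy [0.591  0.0577] dz 0.0279
0.13 0.145 door 0.255 yaw -0.244 tool xy [0.5678 0.0547] dz 0.0279
0.155 0.145 door 0.467 yaw -0.361 tool xy [0.5426 0.0568] dz 0.0279
0.155 0.09 door 0.476 yaw -0.366 tool xy [0.5443 0.0559] dz 0.0174
0.155 0.071 door 0.478 yaw -0.367 tool xy [0.5449 0.0556] dz 0.0138
0.155 0 door 0.482 yaw -0.369 tool xy [0.547  0.0547] dz 0.0
pin -0.067 contact door 0.07439329607025341 yaw -0.1392396174992946
0.1075 0 door 0.058 yaw -0.130 tool xy [0.5963 0.0565] dz 0.0
0.1075 0.145 door 0.049 yaw -0.125 tool xy [0.591  0.0576] dz 0.0279
0.13 0.145 door 0.230 yaw -0.227 tool xy [0.5678 0.0544] dz 0.0279
0.155 0.145 door 0.442 yaw -0.342 tool xy [0.5426 0.0561] dz 0.0279
0.155 0.09 door 0.451 yaw -0.347 tool xy [0.5444 0.0553] dz 0.0174
0.155 0.071 door 0.453 yaw -0.348 tool xy [0.545 0.055] dz 0.0138
0.155 0 door 0.456 yaw -0.350 tool xy [0.5471 0.0541] dz 0.0
pin -0.064 contact door 0.05047670214224792 yaw -0.12461186397432267
0.1075 0 door 0.035 yaw -0.116 tool xy [0.5963 0.0565] dz 0.0
0.1075 0.145 door 0.026 yaw -0.111 tool xy [0.591  0.0576] dz 0.0279
0.13 0.145 door 0.206 yaw -0.211 tool xy [0.5679 0.0541] dz 0.0279
0.155 0.145 door 0.416 yaw -0.324 tool xy [0.5426 0.0555] dz 0.0279
0.155 0.09 door 0.425 yaw -0.329 tool xy [0.5444 0.0547] dz 0.0174
0.155 0.071 door 0.427 yaw -0.330 tool xy [0.545  0.0544] dz 0.0138
0.155 0 door 0.430 yaw -0.332 tool xy [0.5472 0.0536] dz 0.0
```

```bash
python3 -m creep '[[0.09,-0.025,0,-0.1,0.1],[0,0,0,0,0.1]]'
python3 -m creep '[[-0.01,0,-0.05,0,0.1],[-0.017,0,-0.1,0,0.1],[-0.017,0,-0.1,0,0.1],[-0.017,-0.002,-0.1,0,0.1],[-0.017,-0.002,-0.1,0,0.1],[-0.017,-0.002,-0.1,0,0.1],[-0.017,-0.002,-0.1,0,0.1],[-0.017,-0.002,-0.08,0,0.1],[0,0,0,0,0.1]]'
```

```text
clock: 9.75
position: [0.5943, 0.056, 0.1133]
ee_rot: [3.133, -0.218, -0.004]
force: [-3.2, -1.2, 7.1]
width: 0.215
gripper_force: 15.0
clock: 10.88
position: [0.5906, 0.0572, 0.1428]
ee_rot: [-3.134, 0.219, -0.0]
force: [0.7, -0.9, -2.3]
width: 0.214
gripper_force: 15.3
```

Run:
```python
from h import *
s=vision.get_image("side");o=readout.observe();print(o["position"],o["force"],2*o["ee_rot"][1]/o["ee_rot"][0])
cv2.imwrite("pics/s3.png",cv2.resize(s["pixels"][140:240,230:370],None,fx=5.7,fy=5.7,interpolation=2))
```

```text
[0.59061315 0.05714837 0.14266684] [ 1.14128357 -0.03016373 -1.59090709] -0.13954644736551447
```

View pics/s3.png

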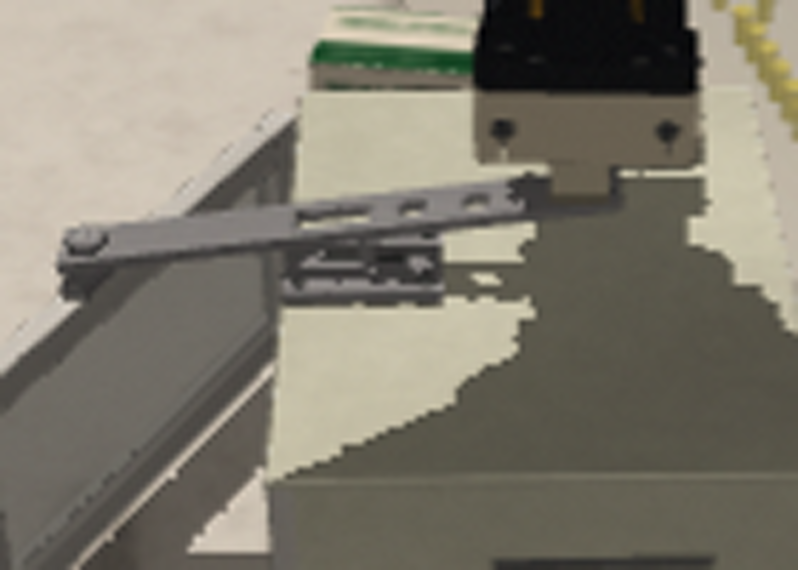

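The bar is lifted and tipped: pivot at crop (85,240), slot at (340,213), holes at (412,207) and (477,199), rest plate at (365,270), door edge at lower left. I'll lift slightly more, then swing the door.

```bash
python3 -m creep '[[-0.025,0,-0.12,0,0.1],[-0.11,0.036,0,0.29,0.1],[-0.11,0.036,0,0.29,0.1],[-0.11,0.036,0,0.29,0.1],[-0.11,0.036,0,0.29,0.1],[-0.11,0.036,0,0.29,0.1],[0,0,0,0,0.1]]'
python3 -m creep '[[-0.126,0.029,0,0.29,0.1],[-0.126,0.029,0,0.29,0.1],[-0.126,0.029,0,0.29,0.1],[-0.126,0.029,0,0.29,0.1],[-0.126,0.029,0,0.29,0.1],[0,0,0,0,0.1],[0,0,0,0,0.1]]'
python3 - <<'E'
from h import *
s=vision.get_image("side");o=readout.observe();print(o["position"],o["force"],2*o["ee_rot"][1]/o["ee_rot"][0])
cv2.imwrite("pics/s4.png",cv2.resize(s["pixels"][140:240,230:370],None,fx=5.7,fy=5.7,interpolation=2))
E
```

```text
clock: 11.8
position: [0.5661, 0.0541, 0.1474]
ee_rot: [3.119, -0.377, -0.001]
force: [-0.9, 0.6, -0.4]
width: 0.217
gripper_force: 15.7
clock: 12.68
position: [0.5408, 0.0556, 0.1474]
ee_rot: [3.096, -0.534, -0.0]
force: [-1.7, 0.5, -1.7]
width: 0.212
gripper_force: 15.8
[0.54089775 0.05556483 0.14734574] [-0.44557147 -0.6372349  -1.07021601] -0.3449003449961831
```

View pics/s4.png

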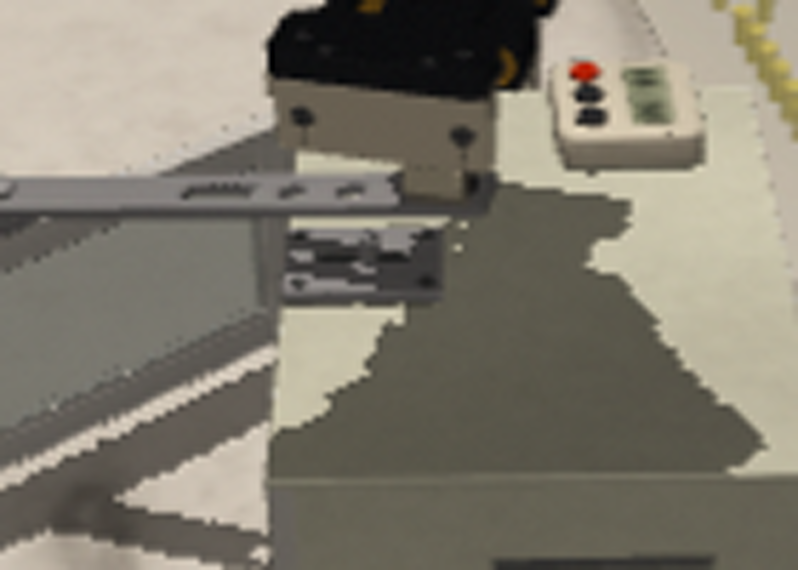

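The door is wider and the wanted hole sits at crop (350,187), with the rest plate at (362,265) below it. I'll lower to just above the pin top.

```bash
python3 -m creep '[[0.018,-0.005,0.087,0,0.1],[0.018,-0.005,0.087,0,0.1],[0.018,-0.005,0.087,0,0.1],[0.018,-0.005,0.087,0.03,0.1],[0.018,-0.005,0.087,0.03,0.1],[0,0,0,0,0.1],[0,0,0,0,0.1]]'
python3 -m creep '[[0.009,-0.002,0.04,0,0.1],[0.009,-0.002,0.04,0,0.1],[0,0,0,0,0.1]]'
python3 -m creep '[[0.009,-0.002,0.04,0,0.1],[0,0,0,0,0.1]]'
```

```text
clock: 13.6
position: [0.5446, 0.0553, 0.1301]
ee_rot: [3.095, -0.541, -0.0]
force: [0.2, 0.0, -0.8]
width: 0.207
gripper_force: 15.0
clock: 13.98
position: [0.5454, 0.0552, 0.1268]
ee_rot: [3.095, -0.541, -0.0]
force: [-0.4, 0.4, -0.8]
width: 0.217
gripper_force: 15.0
clock: 14.22
position: [0.546, 0.055, 0.1252]
ee_rot: [3.095, -0.541, 0.001]
force: [1.1, 0.1, -1.4]
width: 0.215
gripper_force: 15.0
```

```bash
python3 -m creep '[[0.006,-0.001,0.04,0,0.1],[0,0,0,0,0.1]]'
python3 -m creep '[[0.006,-0.001,0.04,0,0.1],[0,0,0,0,0.1]]'
```

```text
clock: 14.48
position: [0.5461, 0.055, 0.1235]
ee_rot: [3.095, -0.541, 0.0]
force: [0.4, -0.2, -0.8]
width: 0.216
gripper_force: 15.0
clock: 14.72
position: [0.5463, 0.055, 0.1219]
ee_rot: [3.095, -0.541, -0.0]
force: [0.5, -0.8, -1.4]
width: 0.213
gripper_force: 15.0
```

```bash
python3 -m creep '[[0.006,-0.002,0.04,0,0.1],[0.006,-0.002,0.04,0,0.1],[0,0,0,0,0.1]]'
python3 -m creep '[[0.006,-0.002,0.04,0,0.1],[0.005,-0.002,0.03,0,0.1],[0,0,0,0,0.1]]'
python3 - <<'E'
from h import *
s=vision.get_image("side");o=readout.observe();print(o["position"],o["force"])
cv2.imwrite("pics/s5.png",cv2.resize(s["pixels"][140:240,230:370],None,fx=5.7,fy=5.7,interpolation=2))
E
```

```text
clock: 15.1
position: [0.5466, 0.0551, 0.1186]
ee_rot: [3.095, -0.541, -0.001]
force: [-0.2, 0.1, -0.7]
width: 0.212
gripper_force: 15.0
clock: 15.48
position: [0.5471, 0.055, 0.1159]
ee_rot: [3.095, -0.541, -0.0]
force: [-0.3, -0.2, -1.5]
width: 0.217
gripper_force: 15.0
[0.54714631 0.05500532 0.11595196] [-0.77665515  0.78028338 -0.25411794]
```

View pics/s5.png

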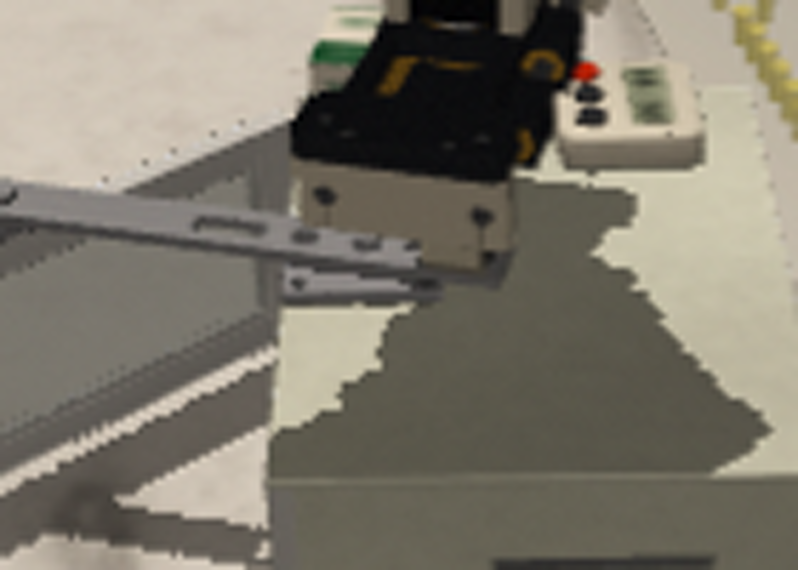

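The bar is nearly flat on the rest, with the wanted hole at crop (367,243). I'll finish the lowering.

```bash
python3 -m creep '[[0.005,-0.002,0.03,0,0.1],[0.004,-0.002,0.025,0,0.1],[0,0,0,0,0.1]]'
python3 -m creep '[[0,0,0.02,0,0.1],[0,0,0,0,0.1]]'
python3 -m creep '[[-0.06,0,0,0,0.1],[0,0,0,0,0.1]]'
```

```text
clock: 15.9
position: [0.5476, 0.055, 0.1137]
ee_rot: [3.095, -0.541, -0.0]
force: [-0.9, 0.4, -1.5]
width: 0.215
gripper_force: 15.0
clock: 16.15
position: [0.5477, 0.0551, 0.1134]
ee_rot: [3.095, -0.541, 0.001]
force: [-3.0, -0.0, 4.8]
width: 0.215
gripper_force: 15.0
clock: 16.4
position: [0.5467, 0.0556, 0.1135]
ee_rot: [-3.094, 0.541, -0.004]
force: [5.2, -2.3, 1.8]
width: 0.213
gripper_force: 15.0
```

It's at the bottom, and the 2.4 mm pull was stopped with 5 N, so the pin is captured. I'll relax, release and rise.

```bash
python3 -m creep '[[0.035,0,-0.01,0,0.1],[0,0,0,0,0.1]]'
python3 -m creep '[[0,0,0,0,0.3],[0,0,0,0,0.45],[0,0,0,0,0.45],[0,0,0,0,0.45],[0,0,-0.3,0,0.45],[0,0,-0.6,0,0.45],[0,0,-0.8,0,0.45],[0,0,-0.8,0,0.45],[0,0,-0.5,0,0.45],[0,0,0,0,0.45]]'
python3 - <<'E'
from h import *
s=vision.get_image("side");o=readout.observe();print(o["position"],o["force"])
P=np.array([bydepth(s,230+x/5.7,140+y/5.7) for x,y in((20,192),(150,215),(335,245),(400,250),(320,285))]);print(P.round(4))
cv2.imwrite("pics/s6.png",cv2.resize(s["pixels"][140:240,230:370],None,fx=5.7,fy=5.7,interpolation=2))
E
```

```text
clock: 16.65
position: [0.5467, 0.0555, 0.1135]
ee_rot: [-3.095, 0.541, 0.0]
force: [1.3, -0.6, 2.5]
width: 0.211
gripper_force: 15.0
clock: 17.9
position: [0.5477, 0.0558, 0.2356]
ee_rot: [-3.094, 0.54, -0.006]
force: [0.6, -0.4, -0.4]
width: 0.448
gripper_force: 0.0
[0.54698468 0.05548307 0.2342071 ] [-0.72769704  0.41389249 -0.86222461]
[[0.3722 0.1209 0.1509]
 [0.4249 0.0988 0.1505]
 [0.4971 0.069  0.1509]
 [0.522  0.0621 0.1514]
 [0.4899 0.0488 0.147 ]]
```

View pics/s6.png

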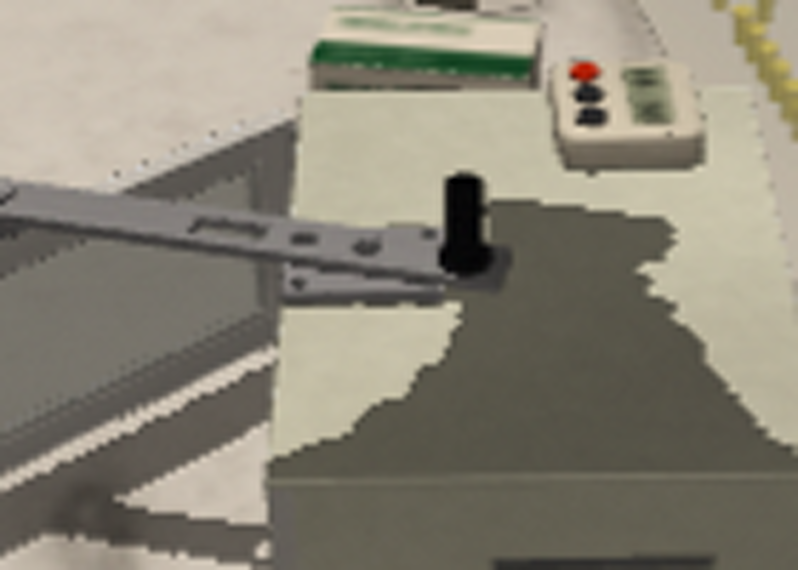

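The bar lies flat: its top face is at z=0.151 all along. The wanted hole is at crop (367,245) with the pin in it, the knob at (463,225), and the gripper is clear.

```bash
python3 -c "
from cell import sign_off; print(sign_off())"
```

```text
the job is handed in; nothing more can be done
None
```

The stay's end hole is over the pin with the bar flat on its rest and the gripper clear; I handed the job in at about 18 s, and no verdict came back.

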